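Load the burn-out kiln tray in order of flask height

ROBOT

A 6-joint arm with a two-finger parallel gripper is mounted at the origin on the work surface. World frame = base frame: x ahead of the robot, y to its left, z up, the work surface at z = 0. Lengths are in mm, angles in rad, forces in N, time in s.
With the tool pointing down it reaches from about 300 to 775 mm from the base axis. Payload 14.6 kg.
Tool frame: the origin (TCP) lies on the centre line of the jaws, within the pads' length; the fingertips stand 19 mm ahead of it and the grasp point (between the pads) is the TCP (bot.tip_reach is the distance from the TCP to the fingertips, in mm); y points along the fingers, x is the direction in which the jaws open and shut, and the axes are right-handed (so a half turn about y gives the same grasp; the last joint's range is limited). The gripper opens to 85 mm and grips with 20 to 120 N. Pads are 22 mm wide; open, the fingers measure 114 mm over their backs; the gripper's body (76 mm by 85 mm) begins 54 mm behind the grasp point. The pads swing forward as they close: fully open they stand 13 mm farther back than shut.
Start: joints at [-1.226, 0.3, 1.521, -0, 1.321, -0.067], TCP at [220.135, -504.014, 228.781] pointing down, gripper open.
Joint ranges: [-3.03, 3.03], [-0.79, 2.21], [0.23, 2.52], [-1.04, 4.18], [0, 3.07], [-2.55, 2.55]. Speed limits (rad/s): [2.22, 2.22, 2.57, 3.14, 3.14, 3.14].

INTERFACE

Orientations are given as a unit quaternion [w, x, y, z].
In Python, from rig import bot gives the robot as it stands. Calls block until the motion is done:
- bot.move_to(position, orientation): joint-space move of the TCP to a pose.
- bot.servo_line(position, attitude=None, speed=150, until_force=None): straight line of the TCP; attitude=None keeps the orientation; speed is the mean speed in mm/s. With until_force (N) it stops when the force on the tool has changed by that much, and returns True; else False.
- bot.move_joints(angles): joint-space move.
- bot.move_gripper(opening, grip_force=None): finger opening in mm; grip_force is the grip in N (None keeps the last); returns when the fingers have stopped.
- bot.dwell(seconds).
- bot.ik(position, orientation): joint angles nearest the present ones, or None.
- bot.read_state(): the state.
- bot.read_camera(name): name is "scene" or "side" or "wrist"; returns a dict with "image" (480x640x3 uint8, blue, green, red), "depth" (480x640 float32, mm along the optical axis (not along the pixel's ray), 0 where there is no reading), "fovy" (degrees; the focal length in pixels is half the picture's height over the tangent of half this angle, whatever the lens; pixels are square), "cx", "cy" (the principal point, pixels), "eye" and "attitude" of the camera in the world; the wrist camera has in their place "mount" (4x4, takes a point from camera to tool coordinates, whose origin is the TCP and whose axes are the tool frame's). Camera axes: x right, y down, z forward; pixel columns grow to the right and rows downward; lengths in mm; the calibration is good to about 2 mm. A picture is of the moment at which its call begins: read the wrist's pose just before it.
A pose or a line that the arm cannot do raises bot.MotionError and nothing moves.
- bot.finish_job(): hands the job in, once; it reports no verdict.
The state is a dict: "clock": time; "joint_positions": joint angles; "qvel": joint speeds; "effort": joint torques, N m; "ee_pos": TCP position; "tool_rot": TCP orientation; "ft_force": force on the tool from outside, world axes, zero at the start; "moment": the same for the moment, N m; "grip_width": finger opening in mm.
Only numpy, scipy, OpenCV 4.12 (cv2) and the standard library are available. Lean on these libraries where they do the work, as an engineer would, in place of code of your own. Each camera call takes 0.05 s, during which the arm holds its last target.

TASK

Load the kiln tray for burn-out: stand the four plaster-filled casting flasks upright on the four ceramic setters, one centred on each, rising in height from the shortest at the tray's handle to the tallest at the back-stop end. Set each one down before letting go and never tip one over or drop it, since the plaster cracks, and leave the blue wax tree that stands among them where it is.

Things in the scene. Friction and masses are not known exactly. Their poses are not given: they have to be found in the camera images.
- flask_a: Shortest casting flask: upright bright steel cylinder filled to the brim with set white plaster (white disc on top inside a steel rim), heat-browned foot; 36 mm diameter, 42 mm high, about 0.12 kg. Origin: centre of its underside, z up. Alike all round, so its yaw means nothing. It starts on the bench near the robot, as the other flasks and the wax tree do, in any order.
- flask_b: Second shortest casting flask: upright bright steel cylinder filled to the brim with set white plaster (white disc on top inside a steel rim), heat-browned foot; 43 mm diameter, 62 mm high, about 0.22 kg. Origin: centre of its underside, z up. Alike all round, so its yaw means nothing. 
- flask_c: Second tallest casting flask: upright bright steel cylinder filled to the brim with set white plaster (white disc on top inside a steel rim), heat-browned foot; 50 mm diameter, 82 mm high, about 0.36 kg. Origin: centre of its underside, z up. Alike all round, so its yaw means nothing. 
- flask_d: Tallest casting flask: upright bright steel cylinder filled to the brim with set white plaster (white disc on top inside a steel rim), heat-browned foot; 57 mm diameter, 102 mm high, about 0.56 kg. Origin: centre of its underside, z up. Alike all round, so its yaw means nothing. 
- setter_1: First square tan ribbed ceramic setter, one of four alike fixed in a row on the kiln tray: 68 x 68 mm, flat top 10 mm above its origin and 22 mm above the bench. Origin: centre of its underside. y axis along the row, x across it, away from the robot. At the row's right-hand end as seen from the robot (lowest y); the next centre is 88 mm on along +y.
- setter_2: Second square tan ribbed ceramic setter, one of four alike fixed in a row on the kiln tray: 68 x 68 mm, flat top 10 mm above its origin and 22 mm above the bench. Origin: centre of its underside. y axis along the row, x across it, away from the robot. The tray is a fixed metal sheet 92 x 430 mm, its top 12 mm above the bench.
- setter_3: Third square tan ribbed ceramic setter, one of four alike fixed in a row on the kiln tray: 68 x 68 mm, flat top 10 mm above its origin and 22 mm above the bench. Origin: centre of its underside. y axis along the row, x across it, away from the robot. 
- setter_4: Fourth square tan ribbed ceramic setter, one of four alike fixed in a row on the kiln tray: 68 x 68 mm, flat top 10 mm above its origin and 22 mm above the bench. Origin: centre of its underside. y axis along the row, x across it, away from the robot. At the row's left-hand end as seen from the robot (highest y).
- handle: The tray's handle: fixed upright steel loop with a round red-lacquered grip bar across the tray, 75 mm wide, 48 mm high, at either end of the tray, 65 mm beyond the centre of setter_1 or setter_4. The tray's other end has a plain upright sheet, the back stop, 30 mm high, equally far out. Origin: on the tray's top, 12 mm above the bench, under the middle of the grip; x along the grip.
- wax_tree: Wax tree, a bystander to be left alone: blue wax stem with small wax rings, 44 mm across and 89 mm high, on a round black rubber base 52 mm in diameter; 0.09 kg, loose. Origin: centre of its underside.
Mind the look-alikes: they are no part of the job. What is shaped like the flask_a but green or red is not meant.

How it is judged:
By the outcome, as a careful person would: the job done as asked, in the order asked, and still so for the second after the job is handed in, with the robot touching nothing.
It also fails if it takes over 109 s, if anything falls off the work surface, if the arm or the gripper's body presses on something with over 40 N, if the wrist force passes 120 N, or if a joint passes its speed limit or range.

## Working session

There is one attempt and no reset: what is moved stays moved. The work goes in short steps, each a Python script; the robot and the scene stay as the last script left them, time stands still between calls to the robot, and variables do not carry over. Pictures are saved under pics/ and viewed, and the job is handed in when it is done.

```bash
mkdir -p pics; ls; python3 - <<'E'
from rig import bot
import cv2
for n in ("scene","side","wrist"):
    s=bot.read_state(); c=bot.read_camera(n)
    cv2.imwrite(f"pics/{n}0.png",c["image"])
    print(n,c["fovy"],c["cx"],c["cy"],c.get("eye"),c.get("attitude"),c.get("mount"))
print(s["clock"],s["tool_rot"],s["ft_force"],s["grip_width"])
E
```

```text
pics
scene 55.94227002995493 318.0026171058868 242.7184386082833 [961.95055718 404.81353748 734.82070326] [-0.14988392  0.37754962  0.85544338 -0.32125957] None
side 48.131845757500145 316.61301705350206 240.60402008014142 [-220.7925876   670.65749834  911.30820014] [ 0.16043016 -0.37795659  0.83191296 -0.37327175] None
wrist 61.60279832434778 323.4894508949643 241.24894468568337 None None [[ 9.99999849e-01  5.50124157e-04 -1.40027035e-05  1.57815868e-02]
 [ 1.79021108e-04 -3.01147321e-01  9.53577610e-01 -1.45178350e+02]
 [ 5.20369202e-04 -9.53577469e-01 -3.01147374e-01  7.70532619e+01]
 [ 0.00000000e+00  0.00000000e+00  0.00000000e+00  1.00000000e+00]]
0.1 [ 0.59188097 -0.59144268  0.38751366 -0.38691814] [ 0.08751434  0.18529507 -0.92050191] 85.26202919128212
```

View pics/scene0.png

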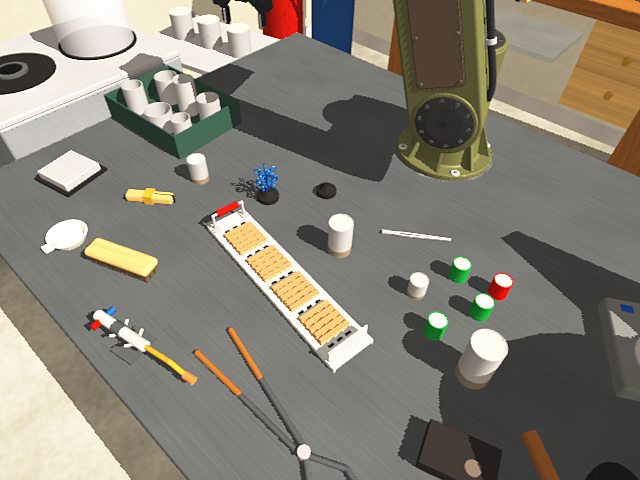

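View pics/side0.png

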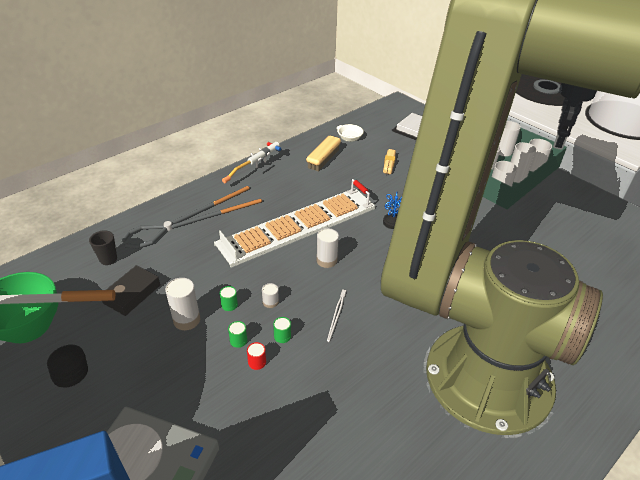

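View pics/wrist0.png

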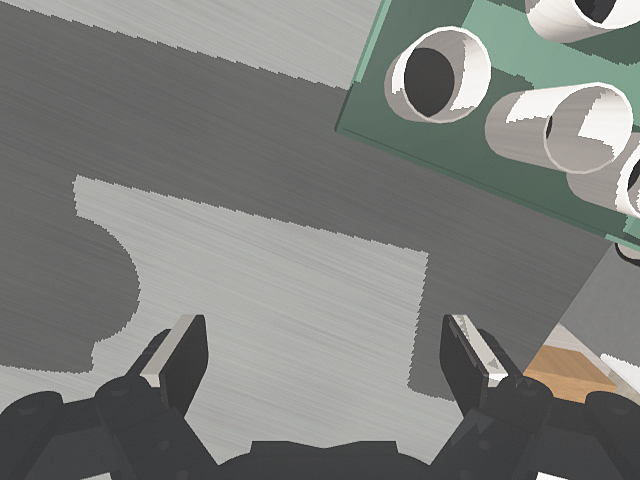

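The handle (red grip) is at about (228,210) in the scene view, which is the low-y end, and the back stop is at about (345,345). The flasks look like a at (418,285), b at (198,168), c at (340,235) and d at (482,360). The wax tree is at (267,185). Next I'll measure them.

```bash
cat > h.py <<'E'
from rig import bot
import numpy as np, cv2
from scipy.spatial.transform import Rotation as R
def q2R(q): return R.from_quat([q[1],q[2],q[3],q[0]]).as_matrix()
def cam(n):
    s=bot.read_state(); c=bot.read_camera(n)
    if n=="wrist":
        T=np.eye(4);T[:3,:3]=q2R(s["tool_rot"]);T[:3,3]=s["ee_pos"]
        M=np.array(c["mount"],float)
        W=T@M; c["R"]=W[:3,:3]; c["e"]=W[:3,3]
    else: c["R"]=q2R(c["attitude"]); c["e"]=np.array(c["eye"])
    c["f"]=240/np.tan(np.radians(c["fovy"]/2))
    return c
def rays(c,uv):
    uv=np.atleast_2d(uv).astype(float)
    d=np.c_[(uv[:,0]-c["cx"])/c["f"],(uv[:,1]-c["cy"])/c["f"],np.ones(len(uv))]
    return d@c["R"].T
def plane(c,uv,z):
    d=rays(c,uv); return c["e"]+d*((z-c["e"][2])/d[:,2])[:,None]
def cloud(c):
    v,u=np.mgrid[0:480,0:640]
    P=rays(c,np.c_[u.ravel(),v.ravel()])*c["depth"].reshape(-1,1)+c["e"]
    P[c["depth"].ravel()==0]=np.nan
    return P.reshape(480,640,3)
E
cat > m.py <<'E'
from h import *
H=dict(a=42,b=62,c=82,d=102); D=dict(a=36,b=43,c=50,d=57)
seeds={"scene":dict(a=(418,285),b=(198,168),c=(340,235),d=(482,360)),"side":dict(a=(270,294),c=(327,247),d=(182,302))}
for n in ("scene","side"):
    c=cam(n);P=cloud(c);hsv=cv2.cvtColor(c["image"],cv2.COLOR_BGR2HSV)
    for k,(u,v) in seeds[n].items():
        w=45
        m=np.zeros((480,640),np.uint8); sl=np.s_[max(v-w,0):v+w,max(u-w,0):u+w]
        m[sl]=((P[sl][...,2]>H[k]-5)&(P[sl][...,2]<H[k]+6)&(hsv[sl][...,1]<60))*255
        nn,l,st,ce=cv2.connectedComponentsWithStats(m)
        # component nearest seed
        i=min([i for i in range(1,nn) if st[i,4]>30],key=lambda i:np.hypot(*(ce[i]-(u,v-10))),default=None)
        if i is None: print(n,k,"none", np.nanmax(P[sl][...,2]));continue
        mm=(l==i)
        # contour of the top on plane z=H
        ct=max(cv2.findContours(mm.astype(np.uint8),cv2.RETR_EXTERNAL,cv2.CHAIN_APPROX_NONE)[0],key=len)[:,0]
        (x,y),r=cv2.minEnclosingCircle(plane(c,ct,H[k])[:,:2].astype(np.float32))
        zz=np.percentile(P[mm][:,2],[50,95])
        sub=P[sl].reshape(-1,3); sub=sub[np.hypot(sub[:,0]-x,sub[:,1]-y)<D[k]/2]
        print(n,k,st[i,4],"cen",round(x,1),round(y,1),"dia",round(2*r,1),"z",zz.round(1),"max",np.nanpercentile(sub[:,2],95).round(1), np.nanmean(P[mm],0).round(1))
    tan=((hsv[...,0]>8)&(hsv[...,0]<22)&(hsv[...,1]>70)&(P[...,2]>15)&(P[...,2]<27)).astype(np.uint8)*255
    tan[:, :200]=0
    tan=cv2.morphologyEx(tan,cv2.MORPH_CLOSE,np.ones((3,3)))
    for ct in cv2.findContours(tan,cv2.RETR_EXTERNAL,cv2.CHAIN_APPROX_NONE)[0]:
        if cv2.contourArea(ct)<200: continue
        q=plane(c,ct[:,0],22)[:,:2]
        print(n,"setter",[np.round(t,1) for t in cv2.minAreaRect(q.astype(np.float32))])
    red=((hsv[...,0]<6)|(hsv[...,0]>174))&(hsv[...,1]>150)&(P[...,2]>30)&(P[...,2]<75)
    for nm,m in (("red",red),("blue",(abs(hsv[...,0].astype(int)-110)<12)&(hsv[...,1]>120)&(P[...,2]>20)&(P[...,2]<100))):
        nn,l,st,ce=cv2.connectedComponentsWithStats(cv2.dilate(m.astype(np.uint8),np.ones((5,5))))
        for i in range(1,nn):
            q=P[(l==i)&m]
            if len(q)>60: print(n,nm,ce[i].round(),np.nanmedian(q,0).round(1),np.nanmin(q,0).round(),np.nanmax(q,0).round())
E
python3 m.py
```

```text
scene a 248 cen 439.3 206.8 dia 40.6 z [41.9 44.4] max 43.6 [439.  207.5  41.9]
scene b 209 cen 513.0 -374.3 dia 52.7 z [62.2 64.5] max 63.6 [ 513.6 -374.8   62. ]
scene c 391 cen 456.1 22.1 dia 55.6 z [81.9 84.1] max 83.4 [455.7  22.9  81.8]
scene d 992 cen 517.7 377.0 dia 62.1 z [101.7 103.9] max 103.3 [517.2 376.1 101.7]
scene setter [array([621.1, 124.5]), array([72. , 67.9]), np.float64(81.2)]
scene setter [array([608.2,  37.8]), array([70.4, 68.2]), np.float64(81.4)]
scene setter [array([594. , -48.9]), array([71.7, 69.1]), np.float64(80.8)]
scene setter [array([ 581.1, -135.2]), array([73., 68.]), np.float64(81.6)]
scene red [227. 208.] [ 569.1 -197.8   58.6] [ 543. -209.   50.] [ 594. -190.   63.]
scene red [503. 282.] [341.3 330.   39. ] [311. 309.  30.] [348. 344.  45.]
scene red [ 96. 325.] [ 906.3 -153.9   45.7] [ 899. -162.   36.] [ 914. -148.   50.]
scene blue [266. 177.] [ 449.  -202.4   65. ] [ 422. -230.   20.] [ 473. -179.   91.]
scene blue [627. 308.] [229.7 525.4  38.2] [221. 514.  34.] [240. 536.  41.]
side a 185 cen 438.3 206.9 dia 42.1 z [42.1 44.5] max 44.3 [439.  207.   41.9]
side c 279 cen 454.8 22.9 dia 58.3 z [82.2 85. ] max 84.2 [455.2  22.6  82. ]
side d 505 cen 515.8 375.9 dia 63.4 z [102.3 104.7] max 104.0 [515.8 375.8 102.2]
side setter [array([617.6, 125.3]), array([70.3, 75.2]), np.float64(80.2)]
side setter [array([603.6,  38. ]), array([70.3, 74.7]), np.float64(80.2)]
side setter [array([589.7, -48.2]), array([70. , 75.6]), np.float64(80.6)]
side setter [array([ 575.8, -136.2]), array([72. , 74.4]), np.float64(80.1)]
side red [360. 186.] [ 565.4 -197.7   58.5] [ 542. -211.   50.] [ 595. -189.   64.]
side red [256. 352.] [319.6 333.8  39.9] [311. 308.  30.] [348. 345.  46.]
side blue [393. 204.] [ 448.6 -201.6   65.8] [ 429. -224.   21.] [ 474. -178.   92.]
side blue [196. 452.] [229.7 525.2  38.5] [219. 513.  33.] [240. 536.  42.]
```

Heights and diameters match, and the setter pitch is about 88 mm at a row yaw of about -9°. So a goes on setter_1 (handle end), then b, c and d. Next I'll locate the obstacles near flask_a and check IK.

```bash
cat >> h.py <<'E'
F=dict(a=(438.9,207),b=(513.3,-374.5),c=(455.5,22.6),d=(516.7,376.2))
S=dict(a=(578.4,-135.7),b=(591.8,-48.6),c=(605.9,37.9),d=(619.3,124.9))
def att(ang):
    "tool down, jaw axis at ang about z"
    x=np.array([np.cos(ang),np.sin(ang),0]);y=np.array([0,0,-1.]);z=np.cross(x,y)
    q=R.from_matrix(np.c_[x,y,z]).as_quat();return np.r_[q[3],q[:3]]
E
python3 - <<'E'
from h import *
c=cam("scene");P=cloud(c);hsv=cv2.cvtColor(c["image"],cv2.COLOR_BGR2HSV)
m=(abs(hsv[...,0].astype(int)-65)<20)&(hsv[...,1]>120)&(P[...,0]<600)&(P[...,1]>100)
nn,l,st,ce=cv2.connectedComponentsWithStats(m.astype(np.uint8))
for i in range(1,nn):
    if st[i,4]>60: q=P[l==i];print("green",ce[i].round(),np.nanmin(q,0).round(),np.nanmax(q,0).round())
m=(P[...,2]>8)&(P[...,2]<130)
for k,(x,y) in F.items():
    q=P[m];d=np.hypot(q[:,0]-x,q[:,1]-y);o=q[(d>34)&(d<95)]
    if len(o): a=np.degrees(np.arctan2(o[:,1]-y,o[:,0]-x));print(k,len(o),np.histogram(a,np.arange(-180,181,30))[0],o[:,2].max())
s=bot.read_state();print(q2R(s["tool_rot"]).round(2))
for k in "abcd":
  for nm,p in (("F",F[k]),("S",S[k])):
    for deg in (-99,-54,-9,36,81,126,171):
        for z in (60,260):
            j=bot.ik([*p,z],att(np.radians(deg)))
            print(k,nm,deg,z,None if j is None else np.round(j,2)) if z==260 or j is None else 0
E
```

```text
green [458. 273.] [299. 218.  -1.] [366. 265.  46.]
green [480. 310.] [354. 299.  -2.] [416. 341.  45.]
green [434. 329.] [453. 254.  -1.] [510. 299.  46.]
a 411 [  0   0   0   0   0   0   0 160  49   0  59 143] 46.59585794816246
b 14 [ 0  0  0  0  0  0 14  0  0  0  0  0] 25.113612784513975
d 233 [  0   0 233   0   0   0   0   0   0   0   0   0] 45.10993688983547
[[ 0.4  -0.    0.92]
 [-0.92  0.    0.4 ]
 [-0.   -1.    0.  ]]
a F -99 260 [ 0.37  0.13  1.65 -0.    1.36  2.09]
a F -54 260 [ 0.37  0.13  1.65 -0.    1.36  1.31]
a F -9 260 [ 0.37  0.13  1.65 -0.    1.36  0.52]
a F 36 260 [ 0.37  0.13  1.65 -0.    1.36 -0.26]
a F 81 260 [ 0.37  0.13  1.65 -0.    1.36 -1.05]
a F 126 260 [ 0.37  0.13  1.65 -0.    1.36 -1.83]
a F 171 60 None
a F 171 260 None
a S -99 260 [-0.29  0.38  1.34 -0.    1.42  1.44]
a S -54 260 [-0.29  0.38  1.34 -0.    1.42  0.65]
a S -9 260 [-0.29  0.38  1.34 -0.    1.42 -0.14]
a S 36 260 [-0.29  0.38  1.34 -0.    1.42 -0.92]
a S 81 260 [-0.29  0.38  1.34 -0.    1.42 -1.71]
a S 126 260 [-0.29  0.38  1.34 -0.    1.42 -2.49]
a S 171 60 None
a S 171 260 None
b F -99 26
[... 1269 characters left out ...]
0 None
c S 171 260 None
d F -99 260 [ 0.57  0.48  1.19 -0.    1.46  2.3 ]
d F -54 260 [ 0.57  0.48  1.19 -0.    1.46  1.51]
d F -9 260 [ 0.57  0.48  1.19 -0.    1.46  0.73]
d F 36 260 [ 0.57  0.48  1.19 -0.    1.46 -0.06]
d F 81 260 [ 0.57  0.48  1.19 -0.    1.46 -0.84]
d F 126 260 [ 0.57  0.48  1.19 -0.    1.46 -1.63]
d F 171 260 [ 0.57  0.48  1.19  0.    1.46 -2.41]
d S -99 260 [ 0.14  0.47  1.22 -0.    1.45  1.87]
d S -54 260 [ 0.14  0.47  1.22 -0.    1.45  1.08]
d S -9 260 [ 0.14  0.47  1.22 -0.    1.45  0.3 ]
d S 36 260 [ 0.14  0.47  1.22 -0.    1.45 -0.49]
d S 81 260 [ 0.14  0.47  1.22 -0.    1.45 -1.27]
d S 126 260 [ 0.14  0.47  1.22 -0.    1.45 -2.06]
d S 171 60 None
d S 171 260 None
```

```bash
cat >> h.py <<'E'
H=dict(a=42,b=62,c=82,d=102); D=dict(a=36,b=43,c=50,d=57)
G=dict(a=25,b=38,c=52,d=64)   # TCP height above foot when gripping
A=np.radians(-9); Q=att(A)
def wristtop(k,xy,z0=0,save=None):
    c=cam("wrist");P=cloud(c)
    if save: cv2.imwrite(save,c["image"])
    m=(abs(P[...,2]-H[k]-z0)<5)&(np.hypot(P[...,0]-xy[0],P[...,1]-xy[1])<D[k]*.8)
    # exclude fingers by brightness
    m&=c["image"].min(2)>110
    m=m.astype(np.uint8); nn,l,st,ce=cv2.connectedComponentsWithStats(m)
    i=1+np.argmax(st[1:,4]); ct=cv2.findContours((l==i).astype(np.uint8),0,1)[0]
    ct=max(ct,key=len)[:,0]
    q=plane(c,ct,H[k]+z0)[:,:2].astype(np.float32)
    (x,y),r=cv2.minEnclosingCircle(q)
    return np.array([x,y]),2*r,ce[i],np.nanmedian(P[l==i],0)
def hover(k,z=240):
    bot.move_to([*F[k],z],Q)
    bot.move_gripper(D[k]+22)
E
python3 - <<'E'
from h import *
hover("c")
print(wristtop("c",F["c"],0,"pics/wc.png"),bot.tip_reach,bot.read_state()["clock"],bot.read_state()["ee_pos"])
E
```

```text
(array([454.97140503,  22.50594711]), 50.64530563354492, array([322.72098922, 217.54755866]), array([455.07042947,  22.6272263 ,  80.69084684])) 19.0 2.7167 [455.52389111  22.40351813 239.96850823]
```

View pics/wc.png

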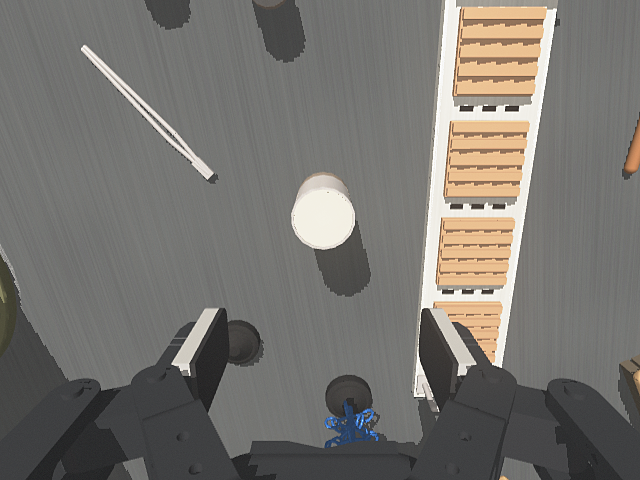

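The wrist view shows flask c at (323,217). Its centre and diameter (50.6) agree with the scene estimate. Now picking c.

```bash
cat >> h.py <<'E'
def st(m):
    s=bot.read_state();print(m,"t",round(s["clock"],1),"p",np.round(s["ee_pos"],1),"f",np.round(s["ft_force"],1),"w",round(s["grip_width"],1))
def pick(k,xy):
    bot.servo_line([*xy,G[k]+25],Q,speed=250)
    bot.servo_line([*xy,G[k]],Q,speed=80); st("at")
    bot.move_gripper(D[k]-6,60); st("grip")
    bot.servo_line([*xy,G[k]+15],speed=60); st("lift")
    bot.servo_line([*xy,250],speed=250)
def setters():
    c=cam("wrist");P=cloud(c);hsv=cv2.cvtColor(c["image"],cv2.COLOR_BGR2HSV)
    t=((hsv[...,0]>8)&(hsv[...,0]<22)&(hsv[...,1]>70)&(P[...,2]>17)&(P[...,2]<27)).astype(np.uint8)
    t=cv2.morphologyEx(t,cv2.MORPH_CLOSE,np.ones((9,9)))
    for ct in cv2.findContours(t,0,1)[0]:
        if cv2.contourArea(ct)<800: continue
        r=cv2.minAreaRect(plane(c,ct[:,0],22)[:,:2].astype(np.float32))
        print("setter",[np.round(v,1) for v in r])
E
python3 - <<'E'
from h import *
setters()
pick("c",(455.0,22.5))
bot.move_to([*S["c"],250],Q); st("over")
setters()
cv2.imwrite("pics/wc2.png",bot.read_camera("wrist")["image"])
E
```

```text
setter [array([ 594.2, -121.5]), array([48.9, 94.8]), np.float64(36.6)]
setter [array([590.4, -47.9]), array([66.6, 68.7]), np.float64(81.0)]
setter [array([604. ,  37.9]), array([65.7, 68.9]), np.float64(81.0)]
setter [array([617.5, 123.9]), array([66.2, 68.9]), np.float64(81.0)]
at t 4.0 p [455.2  22.5  52.5] f [ 0.9 -0.5  0.9] w 72.1
grip t 4.4 p [455.4  22.5  52.9] f [-3.7 -0.7  8.6] w 48.2
lift t 4.8 p [455.1  22.5  67.3] f [ 0.7  0.6 -3.1] w 48.6
over t 6.3 p [605.5  37.9 248. ] f [ 0.1 -0.6 -3.8] w 48.0
setter [array([605.4,  38.2]), array([66.6, 66.9]), np.float64(81.1)]
setter [array([618.9, 123.7]), array([65.9, 66.9]), np.float64(81.0)]
```

View pics/wc2.png

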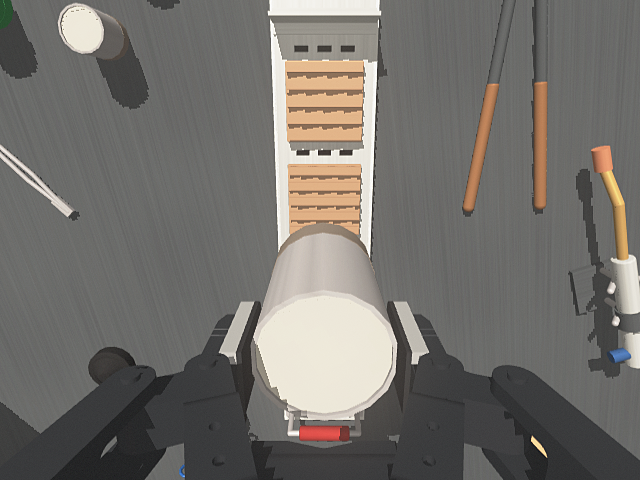

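Flask c is held upright with its top at (325,355), and the wrist measurements of the setters agree to about 1.5 mm. Next I'll check its position in the hand and place it.

```bash
cat >> h.py <<'E'
S=dict(a=(577.9,-135.3),b=(591.4,-48.3),c=(605.1,38.0),d=(618.6,124.3))
def place(k,off=(0,0)):
    x,y=np.array(S[k])-off
    bot.servo_line([x,y,22+G[k]+30],Q,speed=200)
    bot.dwell(.15)
    bot.servo_line([x,y,22+G[k]+4],Q,speed=60); bot.dwell(.15); st("low")
    r=bot.servo_line([x,y,22+G[k]-5],Q,speed=12,until_force=3); st("down %s"%r)
    bot.dwell(.2); st("settled")
    return r
def release(k):
    p=bot.read_state()["ee_pos"]
    bot.move_gripper(min(D[k]+24,84)); st("open")
    bot.servo_line([p[0],p[1],p[2]+30],Q,speed=80)
    bot.servo_line([p[0],p[1],250],Q,speed=250)
E
python3 - <<'E'
from h import *
p=bot.read_state()["ee_pos"]
xy,d,_,m=wristtop("c",p[:2],p[2]-G["c"]); print("rel",xy-p[:2],d,m-p)
print(place("c"))
p=bot.read_state()["ee_pos"]
print(wristtop("c",p[:2],22))
E
```

```text
rel [-0.13890668  0.97079265] 51.30427932739258 [ 0.39620107  0.96720252 27.68397219]
low t 8.2 p [605.3  38.   78.4] f [-0.2 -0.2 -3.8] w 48.3
down True t 8.6 p [605.2  38.   75. ] f [-0.9 -0.6  5.2] w 48.3
settled t 8.8 p [605.2  38.   75. ] f [-1.4  0.1  5.1] w 48.4
True
(array([605.32385254,  38.58142471]), 52.36885070800781, array([325.72677197, 350.92706398]), array([606.01992489,  39.44658846, 102.69693456]))
```

Contact came at the expected height. Releasing and going on to b.

```bash
python3 - <<'E'
from h import *
release("c")
p=S["c"]; 
bot.move_to([*S["b"],250],Q)
print(wristtop("c",p,22,"pics/wc3.png")); setters()
hover("b",240)
r=wristtop("b",F["b"],0,"pics/wb.png"); print(r); st("")
E
```

```text
open t 9.3 p [604.5  38.   73.9] f [ 0.  -0.1  0.1] w 73.9
(array([604.63336182,  37.51486969]), 49.83333206176758, array([323.86315553,  96.42223723]), array([604.73076304,  38.22372229, 102.77865361]))
setter [array([ 578.2, -134.5]), array([67.6, 66.8]), np.float64(81.0)]
setter [array([591.7, -48.5]), array([65.7, 66.8]), np.float64(81.0)]
setter [array([605.2,  36.8]), array([66.1, 66.9]), np.float64(81.0)]
setter [array([615.5, 102.5]), array([25.7, 66.9]), np.float64(81.0)]
(array([ 513.61480713, -376.69805908]), 43.44014358520508, array([323.88856589, 215.1879845 ]), array([ 513.81551641, -376.71397693,   60.79723936]))
 t 12.7 p [ 513.7 -373.9  240.1] f [ 0.1 -0.1 -0.4] w 65.0
```

View pics/wb.png

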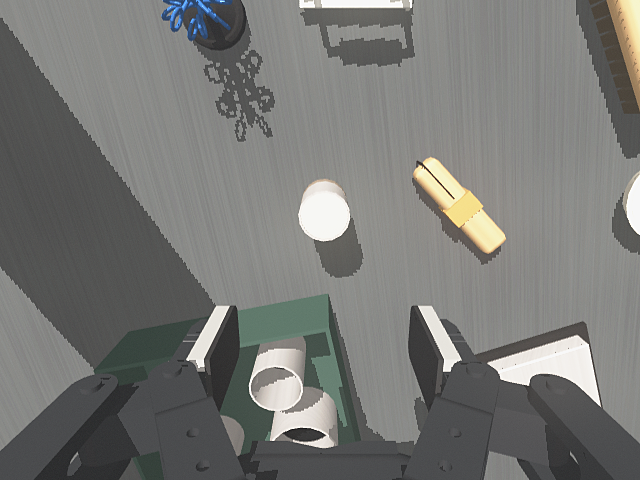

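View pics/wc3.png

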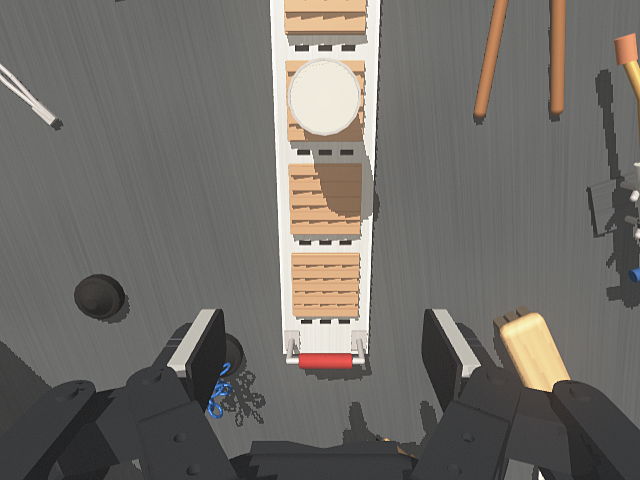

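c stands centred on setter_3. Before going down on b at (324,215), I'll check the clearance to the green crate.

```bash
python3 - <<'E'
from h import *
P=cloud(cam("scene"));q=P.reshape(-1,3);q=q[np.isfinite(q[:,0])]
d=np.hypot(q[:,0]-513.7,q[:,1]+376); 
for a,b in((30,60),(60,80),(80,100),(100,130),(130,170)):
    m=(d>a)&(d<b); print(a,b,q[m][np.argmax(q[m][:,2])].round())
E
```

```text
30 60 [ 536. -351.  428.]
60 80 [ 575. -389.  356.]
80 100 [ 499. -474.   73.]
100 130 [ 449. -475.   76.]
130 170 [ 462. -221.   91.]
```

```bash
python3 - <<'E'
from h import *
pick("b",(513.6,-376.0))
bot.move_to([*S["b"],250],Q); st("over")
p=bot.read_state()["ee_pos"]
xy,d,_,m=wristtop("b",p[:2],p[2]-G["b"],"pics/wb2.png"); print("rel",xy-p[:2],d,m-p)
E
```

```text
at t 14.0 p [ 513.5 -375.9   37.6] f [-0.9 -1.   0.3] w 64.8
grip t 14.3 p [ 513.9 -376.3   38.8] f [-0.1 -0.2  5.4] w 41.0
lift t 14.8 p [ 513.7 -376.    53.3] f [-0.2 -0.1 -2.4] w 41.4
over t 17.0 p [591.4 -49.3 249.8] f [ 0.2  0.1 -0.7] w 41.2
rel [0.08719654 0.53019452] 44.59754180908203 [ 0.09793032  0.06126093 21.82733567]
```

View pics/wb2.png

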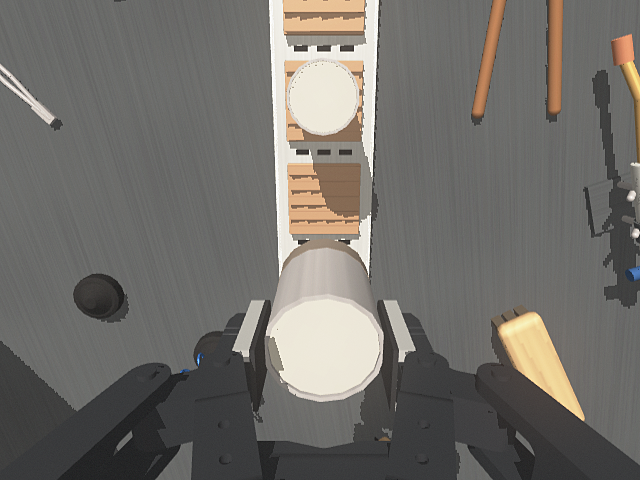

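b is held upright over setter_2 with its top at (325,345). Placing it, then hovering over a.

```bash
python3 - <<'E'
from h import *
r=place("b")
if r:
    release("b")
    print(wristtop("b",S["b"],22))
    hover("a",220)
    print(wristtop("a",F["a"],0,"pics/wa.png")); st("")
E
```

```text
low t 18.9 p [591.6 -48.3  64.4] f [-0.3 -0.1 -1.4] w 41.7
down True t 19.3 p [591.5 -48.3  60.8] f [-0.5  0.9  5. ] w 41.1
settled t 19.5 p [591.5 -48.3  60.8] f [-1.2  0.4  5.2] w 41.0
open t 19.9 p [591.  -48.2  59.9] f [ 0.2 -0.5  0.7] w 67.2
(array([591.4755249, -48.8094101]), 43.61144256591797, array([324.57904085, 216.51376554]), array([591.39330555, -48.75542906,  82.74636183]))
(array([438.3600769 , 207.69302368]), 36.53105163574219, array([322.06420765, 210.89344262]), array([438.43526393, 207.40830809,  40.79876207]))
 t 22.7 p [439.2 206.6 219.9] f [-0.4 -0.4 -0.5] w 57.9
```

View pics/wa.png

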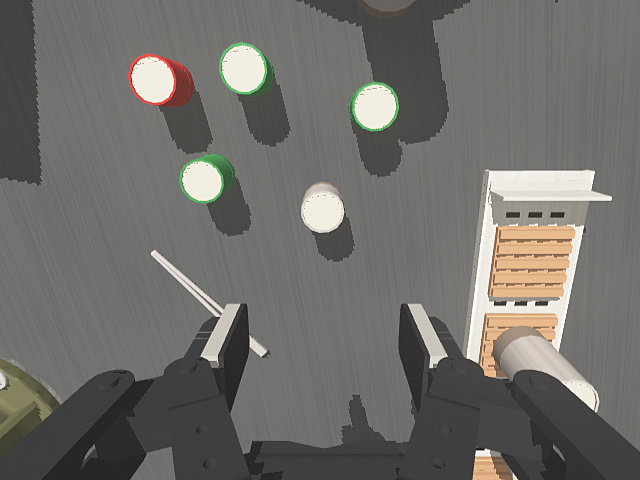

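b is centred on setter_2. The wrist view shows a at (322,211), with the decoys and tweezers clear of the fingers. Picking and placing a.

```bash
python3 - <<'E'
from h import *
pick("a",(438.4,207.3))
bot.move_to([*S["a"],250],Q); st("over")
p=bot.read_state()["ee_pos"]
xy,d,_,m=wristtop("a",p[:2],p[2]-G["a"],"pics/wa2.png"); print("rel",xy-p[:2],d,m-p)
w=bot.read_state()["grip_width"]
if 30<w<40:
  if place("a"):
    release("a"); print(wristtop("a",S["a"],22,"pics/wa3.png")); setters()
E
```

```text
at t 24.0 p [438.6 207.4  25.3] f [-0.5  0.8 -0.3] w 58.0
grip t 24.3 p [438.8 207.5  25.9] f [-2.8 -1.5  7.9] w 33.4
lift t 24.7 p [438.6 207.4  40.5] f [-0.5 -0.2 -1.8] w 33.4
over t 27.1 p [ 578.  -134.2  250. ] f [-0.6  0.9 -0.8] w 33.6
rel [0.08852828 1.08050248] 37.39665985107422 [ 0.26218384  0.5692701  14.7085337 ]
low t 29.0 p [ 578.1 -135.4   51.3] f [ 0.3 -0.1 -0.7] w 33.2
down True t 29.5 p [ 578.  -135.4   48. ] f [-1.4  0.8  5.3] w 33.7
settled t 29.7 p [ 578.  -135.3   48. ] f [-1.3  0.   5.9] w 33.3
open t 30.0 p [ 577.5 -135.2   47.2] f [-0.7 -0.5 -0.4] w 60.3
(array([ 577.78631592, -135.22505188]), 36.499542236328125, array([324.35277383, 210.36984353]), array([ 577.84516827, -135.38855276,   62.80708712]))
setter [array([ 627.6, -379.9]), array([28.8, 73.5]), np.float64(29.2)]
setter [array([ 577.9, -135.7]), array([66.6, 66.9]), np.float64(81.0)]
setter [array([591.4, -50.1]), array([66. , 66.9]), np.float64(81.0)]
setter [array([601.8,  15.6]), array([25.7, 66.9]), np.float64(81.0)]
```

```bash
python3 - <<'E'
from h import *
hover("d",250)
print(wristtop("d",F["d"],0,"pics/wd.png")); st("")
E
```

```text
(array([515.98620605, 376.54003906]), 57.47438049316406, array([322.2049804 , 220.08531243]), array([516.10942775, 376.83378618, 100.67918038]))
 t 33.8 p [516.8 376.  250. ] f [ 0.8  0.7 -0.1] w 79.1
```

View pics/wa3.png

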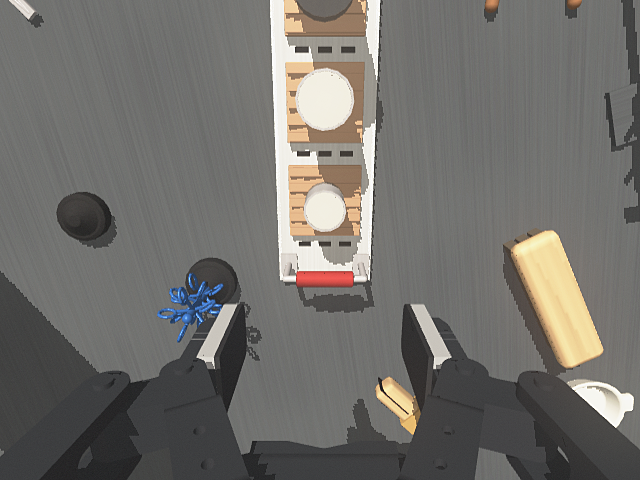

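View pics/wd.png

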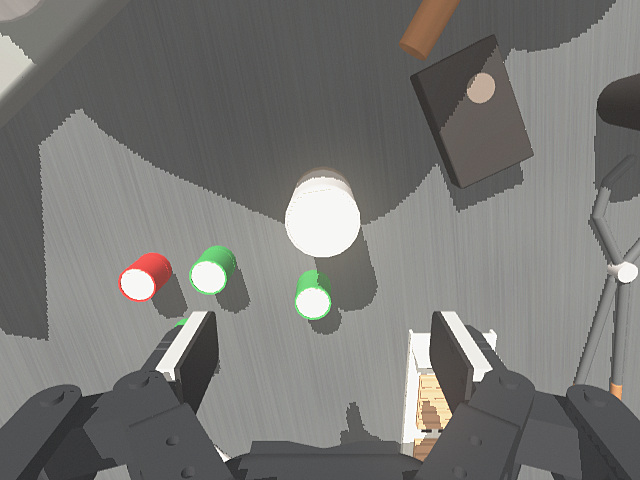

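a is centred on setter_1. d is at (322,220), with the nearest decoy clear of the jaws. Picking d.

```bash
python3 - <<'E'
from h import *
pick("d",(516.2,376.5))
bot.move_to([*S["d"],250],Q); st("over")
p=bot.read_state()["ee_pos"]
xy,d,_,m=wristtop("d",p[:2],p[2]-G["d"],"pics/wd2.png"); print("rel",xy-p[:2],d,m-p)
w=bot.read_state()["grip_width"]
if 50<w<60:
  if place("d"):
    release("d"); print(wristtop("d",S["d"],22,"pics/wd3.png")); setters()
E
```

```text
at t 35.0 p [516.1 376.4  63.6] f [ 0.6 -0.8 -0.1] w 78.9
grip t 35.3 p [516.4 376.7  64.8] f [-1.7 -1.   6. ] w 55.9
lift t 35.7 p [516.2 376.5  79.2] f [ 0.5 -0.8 -5.6] w 55.7
over t 37.6 p [618.3 125.5 249.7] f [ 0.3  0.9 -5.4] w 55.9
rel [0.00677503 1.05884981] 58.56464385986328 [ 0.61021408  1.48430887 35.87002083]
low t 39.4 p [618.8 124.3  90.4] f [ 0.2  0.4 -4.6] w 55.5
down True t 39.8 p [618.7 124.3  86.7] f [-1.2  0.4  5.4] w 56.0
settled t 40.0 p [618.7 124.3  86.8] f [-1.1  0.3  5. ] w 55.6
open t 40.4 p [617.9 124.2  85.4] f [ 0.3  0.4 -1. ] w 80.9
(array([618.15148926, 124.20804596]), 57.709774017333984, array([323.60521082, 229.10461416]), array([618.24656466, 124.56742895, 122.66809244]))
setter [array([621.2, 136.8]), array([42.9, 67. ]), np.float64(79.5)]
```

Moving the arm clear for final views.

```bash
python3 - <<'E'
from h import *
bot.servo_line([*S["d"],300],Q,speed=200)
bot.move_to([380,330,350],Q)
bot.dwell(.3)
for n in("scene","side"):
    c=cam(n);P=cloud(c); cv2.imwrite(f"pics/{n}9.png",c["image"])
    for k in "abcd":
        m=(np.hypot(P[...,0]-S[k][0],P[...,1]-S[k][1])<45)&(abs(P[...,2]-22-H[k])<4)&(c["image"].min(2)>150)
        print(n,k,m.sum(),P[m].mean(0).round(1))
    hsv=cv2.cvtColor(c["image"],cv2.COLOR_BGR2HSV)
    m=(abs(hsv[...,0].astype(int)-110)<12)&(hsv[...,1]>120)&(P[...,2]>20)&(P[...,2]<100)&(P[...,1]<0)
    print("tree",np.nanmedian(P[m],0).round(1),np.nanmin(P[m],0).round(),np.nanmax(P[m],0).round())
st("")
E
```

```text
scene a 199 [ 577.5 -134.7   64.2]
scene b 315 [591.3 -48.6  84.1]
scene c 512 [604.9  38.2 104. ]
scene d 781 [618.4 124.1 124. ]
tree [ 451.  -201.1   59.8] [ 422. -232.   23.] [ 882. -152.   91.]
side a 103 [ 578.3 -135.1   64. ]
side b 158 [591.7 -49.   84.1]
side c 221 [605.9  36.9 104.1]
side d 223 [613.1 119.8 124. ]
tree [ 446.9 -202.2   61.7] [ 421. -233.   22.] [ 884. -155.   92.]
 t 43.7 p [380.2 329.8 349.9] f [-0.3  0.6 -0.5] w 81.1
```

View pics/scene9.png

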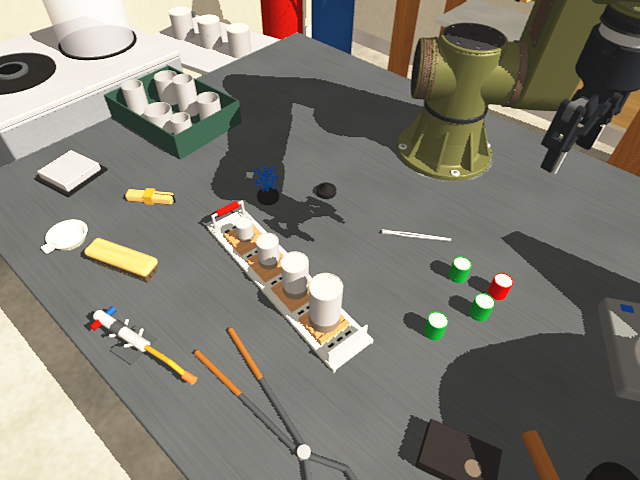

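All four flasks stand upright on the tray, rising from the handle at (228,210) to the back stop at (345,345). The tree is still at (267,185) and the robot is clear.

```bash
python3 - <<'E'
from h import *
bot.finish_job(); st("done")
E
```

```text
the job is handed in; nothing more can be done
the job is handed in; nothing more can be done
```

The job is done and handed in. Flasks a, b, c and d stand upright on setters 1 to 4, rising from the handle (low-y end) to the back stop. Each one touched down on its setter before I opened the gripper. The clock stood at about 44 s at the last check, against the 109 s limit.

**Last checks:**
- **Centring and height:** the wrist and scene views put every flask within about 1 mm of its setter centre. Tops were at 64, 84, 104 and 124 mm, as they should be.
- **Wax tree:** it is still standing. Its measured position agrees with the start to about 2 mm, which is within the calibration.
- **Forces:** wrist force read at most about 9 N at the points I sampled.

**One disagreement:** the side view put flask d about 6–7 mm off centre, at (613, 120) against about (618, 124) from the scene and wrist views. I took this to be because its top was only partly picked up in that view (223 px against 781 in the scene view). I did not open the side picture to confirm that.

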